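# Mount the seal clamp on the engraving bed

### The job

Put the seal clamp on the engraving bed: set its foot on the bare end of the board, square in front of the rounded nose of the rail, and slide it along the rail all the way home to the end stop, so that the spring catch snaps up into the notch under the clamp and holds it. Let go of it and leave the other things on the table where they are.

Things in the scene. Friction and masses are not known exactly. Their poses are not given: they have to be found in the camera images.
- clamp: Seal clamp, loose, about 0.45 kg: light metal shoe 70 long (x), 64 wide (y), 27 mm high, with two upright dark steel jaws and a pale square stone (22 x 22 mm, top at 78 mm) between them. Origin: centre of underside; z up, x along the channel in its underside, which runs through from end to end. Both ends are alike: it fits either way round.
- clamp_grip (a point): Where to grip the clamp: the middle of the jaw pair, 52 mm above the clamp's underside, straight above its origin. The jaws are 40 mm wide over their flat outer faces (along the clamp's y, the way to close on them) and 40 mm long (x), from 27 to 62 mm above the underside.
- clamp_channel (a point): Middle of the ceiling of the clamp's channel, 15.5 mm above the underside, where a V notch takes the catch. The channel is 18 mm wide between its lips (0 to 6 mm high) and 34 mm wide above them; the ceiling has ramps at both ends.
- bed: Engraving bed, fixed to the table: pale wooden board 270 long (x), 130 wide (y), 15 mm thick; a T-shaped steel rail runs along its x axis on the middle line. Origin: centre of the board's underside. From x = -135 to -25 mm the board is bare; the rail ends in a dark stop block whose face is at x = +111 mm, its top 41 mm above the table. The clamp slides on towards +x.
- bed_nose (a point): Tip of the rail's rounded nose, at x = -25 mm of the bed, on the board (z 15 mm). The rail has a web 14 wide and 8 mm high, and on it a head 30 wide and 6 mm thick (full width from x = -10 mm). With its underside flat on the board the clamp's lips pass under the head with 2 mm of play up and down and 2 mm to either side; lifted more, it strikes the rail.
- bed_mouth (a point): Point on the board's top (z 15 mm), on the rail's middle line at x = -75 mm of the bed, 50 mm before the tip of the nose; a clamp set down with its origin here has its front face 15 mm before the nose. Axes as the bed's.
- bed_home (a point): Point on the board's top on the rail's middle line at x = +75 mm of the bed: where the clamp's origin is when it is fully home (the stop is 1 mm beyond). Axes as the bed's.
- catch (a joint): The spring catch: a round brass plunger, 12 mm across, in the rail at x = +75 mm of the bed, standing 5.5 mm out of the rail's top. Value in m: 0 = up, grows as it is pushed down; about 0.004 while the clamp's ceiling passes over it, below 0.001 again when it has snapped into the notch. Passing over it takes about 5 to 12 N along the rail.
- ink_jar: Bystander, loose: round white ceramic jar, 69 mm across, 37 mm high. Origin: centre of the underside.
- seal_box: Bystander, loose: small wooden box 82 x 52 x 44 mm with a brass hasp. Origin: centre of the underside.
- stone_a: Bystander, loose: upright reddish stone blank 28 x 28 x 62 mm. Origin: centre of the underside.
- stone_b: Bystander, loose: grey stone blank 34 x 34 x 45 mm. Origin: centre of the underside.
- figure: Bystander, loose: small ochre metal figure 38 mm across, 59 mm high. Origin: centre of the underside.
- gouge: Bystander, loose: hand gouge with a wooden handle, 150 mm long, lying flat along its x axis.
Not all that is in view belongs to the job. What is meant by the clamp is not blue or pink, and is the smaller of those in its own colour.

How it is judged:
By the outcome, as a careful person would: the job done as asked, in the order asked, and still so for the second after the job is handed in, with the robot touching nothing.
It also fails if it takes over 48 s, if anything falls off the work surface, if the arm or the gripper's body presses on something with over 40 N, if the wrist force passes 120 N, or if a joint passes its speed limit or range.

### The arm

A 6-joint arm with a two-finger parallel gripper is mounted at the origin on the work surface. World frame = base frame: x ahead of the robot, y to its left, z up, the work surface at z = 0. Lengths are in m, angles in rad, forces in N, time in s.
With the tool pointing down it reaches from about 0.4 to 0.825 m from the base axis. Payload 7 kg.
Tool frame: the origin (TCP) lies at the very end of the fingers, on their centre line; the grasp point (between the pads) lies bot.tcp_to_grasp behind it (bot.tcp_to_grasp is the distance from the TCP to the grasp point, in m); z points along the fingers, y is the line along which they close (so a half turn about z gives the same grasp; the last joint's range is limited). The gripper opens to 88 mm and grips with 3 to 60 N. Pads are 19 mm wide; open, the fingers measure 130 mm over their backs; the gripper's body (78 mm by 193 mm) begins 47 mm behind the grasp point.
Start: joints at [1.411, 0.359, 0.012, 0, -1.224, -0.288], TCP at [0.292, 0.608, 0.227] pointing down, gripper open.
Joint ranges: [-3.07, 3.07], [-1.43, 2.12], [-1.02, 1.25], [-3.03, 1.67], [-3.05, -0], [-3.03, 3.03]. Speed limits (rad/s): [2.39, 2.39, 3.01, 3.14, 3.14, 3.14].

### API

Orientations are given as a unit quaternion [w, x, y, z].
In Python, from rig import monitor, cams, bot, finder gives the robot as it stands. The module is installed in compiled form; this text tells all that it offers.
- The arm moves only by the tool servo_tool, never from a script. Its argument "plan" is a list of rows, each a list of 7 numbers: the shift along the tool's x, y, z as a fraction of full scale, then the turn, a rotation vector about the tool's x, y, z as a fraction of full scale, then the gripper command: -1 is fully open, 1 is shut, values between are in proportion. A call has 1 to 10 rows; each row is the pose to reach, as a shift and turn from the pose commanded when the call began, along the tool's axes at that moment; what a row does not reach only later rows make up. Full scale, the value 1, is 0.08 m for a shift and 60 degrees for a turn. A row lasts 1/12 s, in which the tool goes at most 41.7 mm and 7.16 degrees, less where a joint would pass 70% of its speed; a pose out of reach is approached as far as the arm can. A call with a number of a shift or a turn outside -1 to 1 is refused whole. A call with a gripper value outside its range is refused whole. The fingers move at their own pace and stop on an object; "grip_force" is the grip in N (left out, the last holds). Time passes only in rows, so rows that repeat a pose let the fingers close. It gives the time, the measured TCP pose, the force, the opening and the grip force at its end, in the units of the state.
- monitor.sense(): the state, without advancing time (a new reading comes with each control period).
- cams.get_image(name): name is "scene" or "top" or "wrist"; returns a dict with "img" (384x512x3 uint8, red, green, blue), "z_map" (384x512 float32, m along the optical axis (not along the pixel's ray), 0 where there is no reading), "fx", "fy", "cx", "cy" (pixels), "pose" (4x4, takes a point from camera to world coordinates); the wrist camera has in their place "mount" (4x4, takes a point from camera to tool coordinates, whose origin is the TCP and whose axes are the flange's). Camera axes: x right, y up, looking along -z (the intrinsics and any distortion apply to the point x, -y, -z); pixel columns grow to the right and rows downward; lengths in m; the calibration is good to about 2 mm. A picture is of the moment at which its call begins: read the wrist's pose just before it.
- bot.hand_in(): hands the job in; it is judged then, once.
Trained networks look in a picture, given as the dict that the camera call returned (one of the last four; its "shot" number tells which), for a name from the list of things; names that differ only in an ending like _2 or _b are one class to them, and where a whole thing is asked for, a point or a joint stands for the part that bears it (a point fixed in the world has none). Each returns a list of dicts, best first, with "conf" (0 to 1); they miss things now and then, are a little off and sometimes report something else, mostly with a low value. They report only what shows in the picture. A call takes as long as a camera call. They do not tell look-alikes from the thing itself.
- finder.find_in(name, picture): "centre" ([column, row] in pixels, amid what is visible of it).
- finder.outline_of(name, picture): "region" (384x512 bool, what is visible of it) and "centre" ([column, row] in pixels, amid what is visible of it).
- finder.place_of(name, picture): "centre" ([column, row] in pixels: a listed point, or the origin of a listed thing).
The state is a dict: "t": time; "joint_pos": joint angles; "qvel": joint speeds; "effort": joint torques, N m; "ee_pos": TCP position; "orientation": TCP orientation; "wrist_force": force on the tool from outside, world axes, zero at the start; "torque": the same for the moment, N m; "width": finger opening in m; "gripper_force": force on a finger pad.
Only numpy, scipy, OpenCV 4.12 (cv2) and the standard library are available. Lean on these libraries where they do the work, as an engineer would, in place of code of your own. Each camera call takes 0.05 s, during which the arm holds its last target. There are 200 camera calls.

## Working session

There is one attempt and no reset: what is moved stays moved. The work goes in short steps, Python scripts to look and compute and a tool call to move; the robot and the scene stay as the last step left them, time stands still between calls to the robot, and variables do not carry over. Pictures are saved under pics/ and viewed, at most 10 in all, crops included, and the job is handed in when it is done.

Besides the shell and the picture viewer there is one more tool, called as name([rows], argument=value, ...), one row to a line, values as JSON. servo_tool: Moves the arm, as the interface text tells. Shift numbers are shares of 0.08 m and turn numbers shares of 60 degrees, none past 1 either way. Its arguments: {"type":"object","properties":{"plan":{"type":"array","items":{"type":"array","items":{"type":"number"}}},"grip_force":{"type":"number"}},"required":["plan"]}

```bash
mkdir -p pics
cat > h.py <<'E'
import numpy as np, cv2
from rig import monitor, cams, bot, finder
from scipy.spatial.transform import Rotation as R
def pose(d,s=None):
    if 'pose' in d: return np.array(d['pose'])
    T=np.eye(4); q=s['orientation']; T[:3,:3]=R.from_quat([q[1],q[2],q[3],q[0]]).as_matrix(); T[:3,3]=s['ee_pos']
    return T@np.array(d['mount'])
def pts(d,s=None):
    z=d['z_map']; v,u=np.mgrid[0:384,0:512]
    P=np.stack([(u-d['cx'])/d['fx']*z,-(v-d['cy'])/d['fy']*z,-z],-1)
    T=pose(d,s); return P@T[:3,:3].T+T[:3,3]
def ray(d,c,h,s=None):
    T=pose(d,s); r=T[:3,:3]@np.array([(c[0]-d['cx'])/d['fx'],-(c[1]-d['cy'])/d['fy'],-1]); o=T[:3,3]
    return o+r*(h-o[2])/r[2]
def save(n,im): cv2.imwrite('pics/'+n+'.png',cv2.cvtColor(im,cv2.COLOR_RGB2BGR))
E
python3 - <<'E'
from h import *
s=monitor.sense(); print({k:np.round(v,3) for k,v in s.items()}, bot.tcp_to_grasp)
for n in ['top','scene']:
    d=cams.get_image(n); save(n+'0',d['img']); print(n,[k for k in d], d['fx'],np.round(d['pose'],3).tolist())
    for nm,h in [('clamp_grip',.052),('clamp',0),('bed_nose',.015),('bed_mouth',.015),('bed_home',.015),('bed',0)]:
        for r in finder.place_of(nm,d): print(nm,round(r['conf'],2),np.round(r['centre']),np.round(ray(d,r['centre'],h),3))
E
```

```text
{'t': np.float64(0.0), 'joint_pos': array([ 1.411,  0.359,  0.011, -0.   , -1.224, -0.288]), 'qvel': array([ 0.001,  0.001,  0.001, -0.001, -0.001, -0.002]), 'effort': array([-0.0000e+00, -5.8273e+01,  2.9305e+01,  6.9970e+00,  7.0000e-03,
       -0.0000e+00]), 'ee_pos': array([0.292, 0.608, 0.226]), 'orientation': array([ 0.001,  0.975, -0.222, -0.   ]), 'wrist_force': array([-0.464, -0.256, -0.189]), 'torque': array([-0.041,  0.043,  0.009]), 'gripper_force': np.float64(0.0), 'width': np.float64(0.088)} 0.0188
top ['img', 'z_map', 'fx', 'fy', 'cx', 'cy', 'pose', 'shot'] 388.03171104438394 [[0.046, 0.975, -0.219, 0.367], [-0.999, 0.044, -0.016, 0.014], [-0.006, 0.219, 0.976, 1.187], [0.0, 0.0, 0.0, 1.0]]
clamp_grip 0.91 [314. 147.] [ 0.764 -0.167  0.052]
clamp_grip 0.8 [310. 196.] [ 0.61  -0.155  0.052]
clamp_grip 0.73 [406. 279.] [ 0.38  -0.432  0.052]
clamp_grip 0.55 [264. 164.] [ 0.704 -0.014  0.052]
clamp 0.91 [396. 279.] [ 0.38 -0.42  0.  ]
clamp 0.88 [309. 156.] [ 0.751 -0.159  0.   ]
clamp 0.82 [265. 166.] [ 0.713 -0.019  0.   ]
clamp 0.64 [308. 196.] [ 0.62  -0.156  0.   ]
b
[... 283 characters left out ...]
'] 409.9672254099302 [[0.7, -0.479, 0.53, 1.252], [0.714, 0.456, -0.531, -0.632], [0.013, 0.75, 0.661, 0.888], [0.0, 0.0, 0.0, 1.0]]
clamp_grip 0.96 [273. 230.] [ 0.712 -0.03   0.052]
clamp_grip 0.92 [ 86. 234.] [ 0.365 -0.419  0.052]
clamp_grip 0.91 [218. 233.] [ 0.613 -0.15   0.052]
clamp_grip 0.55 [248. 262.] [ 0.745 -0.161  0.052]
clamp 0.97 [ 90. 254.] [ 0.387 -0.432  0.   ]
clamp 0.96 [272. 241.] [ 0.708 -0.03   0.   ]
clamp 0.87 [248. 279.] [ 0.759 -0.173  0.   ]
clamp 0.69 [217. 248.] [ 0.618 -0.161  0.   ]
bed_nose 0.88 [271. 183.] [0.531 0.149 0.015]
bed_mouth 0.88 [262. 170.] [0.463 0.173 0.015]
bed_home 0.69 [293. 197.] [0.631 0.148 0.015]
bed 0.85 [280. 186.] [0.551 0.169 0.   ]
```

View pics/top0.png

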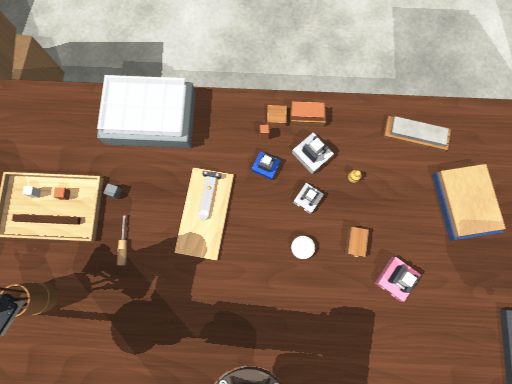

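View pics/scene0.png

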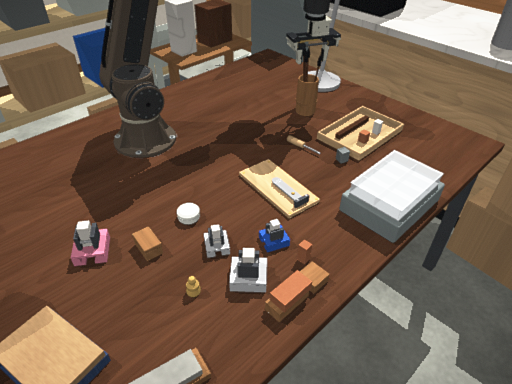

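Clamp look-alikes in the top picture: small silver (309,197), large silver (314,150), blue (265,165) and pink (402,279). By the description I want the small silver one at about (0.615, -0.157). I'll check it in a crop and measure its pose and the bed's.

Run:
```python
from h import *
out=[]
for n,c,cs in [('top',(309,197),(262,147,102)),('scene',(217,238),(166,187,102))]:
    d=cams.get_image(n); P=pts(d); x,y,w=cs
    out.append(cv2.resize(d['img'][y:y+w,x:x+w],(400,400),interpolation=cv2.INTER_CUBIC))
    def rect(m,l):
        q=P[m]; 
        if len(q)<5: print(l,len(q)); return
        r=cv2.minAreaRect((q[:,:2]*1000).astype(np.float32)); print(n,l,len(q),np.round(r[0],1),np.round(r[1],1),round(r[2],1),np.round(np.median(q[:,2]),4),'mean',q.mean(0).round(4))
    for o,l in [((.615,-.157),'small'),((.755,-.165),'big')]:
        near=np.hypot(P[...,0]-o[0],P[...,1]-o[1])<.06
        rect(near&(P[...,2]>.018),l+' all'); rect(near&(P[...,2]>.045),l+' jaws'); rect(near&(P[...,2]>.07),l+' stone')
        print(np.percentile(P[near][:,2],[5,50,99]).round(4))
    nb=np.hypot(P[...,0]-.55,P[...,1]-.155)<.16
    k=cv2.MORPH_OPEN
    m=(nb&(P[...,2]>.009)&(P[...,2]<.06)).astype(np.uint8); m=cv2.morphologyEx(m,k,np.ones((3,3)))>0; rect(m,'board')
    rect(m&(P[...,2]>.0225)&(P[...,2]<.033),'rail'); rect(m&(P[...,2]>.037),'stop')
    b=m&(P[...,2]<.019);print('board z',np.median(P[b][:,2]))
save('crop',np.hstack(out))
```

```text
top small all 479 [ 611.  -153.2] [63.6 70.1] 57.9 0.029 mean [ 0.6073 -0.1509  0.041 ]
top small jaws 173 [ 610.9 -153.4] [39.2 39.9] 59.0 0.0625 mean [ 0.6085 -0.1518  0.0652]
top small stone 57 [ 611.2 -153.5] [20.9 22.6] 58.2 0.0778 mean [ 0.6107 -0.1533  0.0779]
[-0.0034  0.0026  0.0801]
top big all 848 [ 755.  -163.9] [93.8 87.3] 43.7 0.0387 mean [ 0.7467 -0.1602  0.0558]
top big jaws 369 [ 754.7 -164.3] [54.3 55.3] 42.9 0.0824 mean [ 0.7497 -0.162   0.0827]
top big stone 275 [ 754.9 -164.2] [53.8 55.3] 42.9 0.0848 mean [ 0.7513 -0.162   0.0904]
[-0.002   0.0364  0.1064]
top board 3651 [552.7 161.8] [130.6 270.4] 82.3 0.0155 mean [0.5488 0.1618 0.0173]
top rail 415 [582.  166.7] [ 53.3 191.7] 76.8 0.0287 mean [0.5961 0.156  0.0286]
top stop 70 [668.  146.8] [55.2 12.4] 82.9 0.0406 mean [0.668  0.1468 0.0411]
board z 0.014941474432889512
scene small all 545 [ 612.6 -159.8] [64.9 74.3] 59.2 0.031 mean [ 0.6206 -0.1658  0.043 ]
scene small jaws 226 [ 612.  -159.4] [39.8 42.8] 58.4 0.063 mean [ 0.6175 -0.1632  0.0638]
scene small stone 63 [ 613.  -160.4] [21.4 25.5] 65.0 0.0781 mean [ 0.6141 -0.1611  0.0778]
[-0.0011  0.0087  0.08  ]
scene big all 1220 [ 757.5 -171.3] [93.6 87.1] 43.9 0.0401 mean [ 0.7669 -0.1796  0.0563]
scene big jaws 565 [ 756.9 -171.5] [53.2 56.7] 44.8 0.082 mean [ 0.7648 -0.1781  0.0805]
scene big stone 390 [ 756.4 -171.5] [52.7 56.3] 45.5 0.0853 mean [ 0.7629 -0.1766  0.0898]
[0.0006 0.0376 0.107 ]
scene board 2110 [553.3 155.7] [136.7 273.2] 82.9 0.0161 mean [0.5656 0.1483 0.0184]
scene rail 284 [561.3 147.5] [ 77.2 230.4] 79.2 0.0294 mean [0.6016 0.1476 0.029 ]
scene stop 63 [664.7 136.7] [52.6 49.4] 29.1 0.0415 mean [0.6692 0.1398 0.0413]
board z 0.015449791269041668
```

View pics/crop.png

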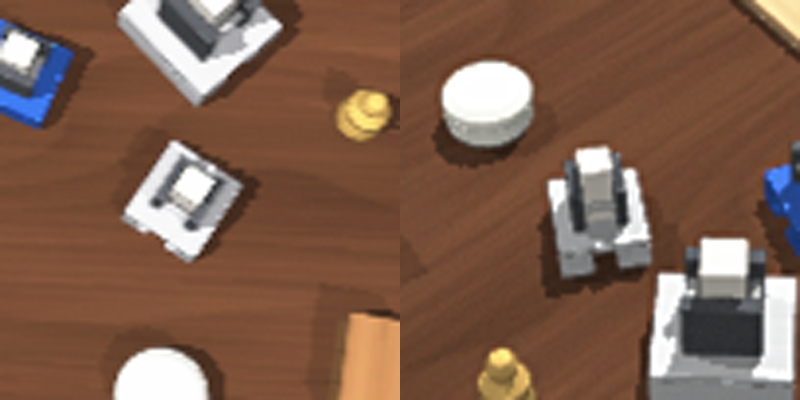

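The crop confirms the small silver clamp. Its channel end shows at about (165,245), so the channel lies at about -32° in the world, and the bed at about -7.7°. Moving over it for a close look.

servo_tool([
  [0.32, 0.29, 0, 0, 0, 0, -1],
  [0.65, 0.58, 0, 0, 0, 0, -1],
  [0.97, 0.86, 0, 0, 0, 0, -1],
])

```text
t: 1.05
ee_pos: [0.3325, 0.5117, 0.2261]
orientation: [0.0, 0.975, -0.222, 0.0]
wrist_force: [0.6, -0.4, -0.0]
width: 0.0877
gripper_force: 0.0
```

servo_tool([
  [0.32, 0.29, 0, 0, 0, 0, -1],
  [0.65, 0.58, 0, 0, 0, 0, -1],
  [0.97, 0.86, 0, 0, 0, 0, -1],
])

```text
t: 1.3
ee_pos: [0.3729, 0.4156, 0.2267]
orientation: [-0.0, 0.975, -0.222, 0.0]
wrist_force: [1.4, 0.5, -0.1]
width: 0.0875
gripper_force: 0.0
```

servo_tool([
  [0.32, 0.29, 0, 0, 0, 0, -1],
  [0.65, 0.58, 0, 0, 0, 0, -1],
  [0.97, 0.86, 0, 0, 0, 0, -1],
])

```text
t: 1.55
ee_pos: [0.4131, 0.3199, 0.2269]
orientation: [-0.0, 0.975, -0.222, 0.0]
wrist_force: [0.6, -0.4, 0.3]
width: 0.0876
gripper_force: 0.0
```

servo_tool([
  [0.32, 0.29, 0, 0, 0, 0, -1],
  [0.65, 0.58, 0, 0, 0, 0, -1],
  [0.97, 0.86, 0, 0, 0, 0, -1],
])

```text
t: 1.8
ee_pos: [0.4532, 0.2243, 0.227]
orientation: [-0.0, 0.975, -0.222, 0.0]
wrist_force: [0.7, -0.0, -0.4]
width: 0.0877
gripper_force: 0.0
```

servo_tool([
  [0.32, 0.29, 0, 0, 0, 0, -1],
  [0.65, 0.58, 0, 0, 0, 0, -1],
  [0.97, 0.86, 0, 0, 0, 0, -1],
])

```text
t: 2.05
ee_pos: [0.4934, 0.1286, 0.227]
orientation: [-0.0, 0.975, -0.222, 0.0]
wrist_force: [0.5, 0.6, -0.5]
width: 0.0877
gripper_force: 0.0
```

servo_tool([
  [0.32, 0.29, 0, 0, 0, 0, -1],
  [0.65, 0.58, 0, 0, 0, 0, -1],
  [0.97, 0.86, 0, 0, 0, 0, -1],
])

```text
t: 2.3
ee_pos: [0.5336, 0.033, 0.2269]
orientation: [-0.0, 0.975, -0.222, 0.0]
wrist_force: [0.2, 1.1, 0.5]
width: 0.0874
gripper_force: 0.0
```

servo_tool([
  [0.32, 0.29, 0, 0, 0, 0, -1],
  [0.65, 0.58, 0, 0, 0, 0, -1],
  [0.97, 0.86, 0, 0, 0, 0, -1],
])

```text
t: 2.55
ee_pos: [0.5738, -0.0627, 0.2268]
orientation: [-0.0, 0.975, -0.222, 0.0]
wrist_force: [0.7, 0.8, 0.1]
width: 0.0879
gripper_force: 0.0
```

servo_tool([
  [0.32, 0.29, 0, 0, 0, 0.05, -1],
  [0.65, 0.58, 0, 0, 0, 0.1, -1],
  [0.97, 0.86, 0, 0, 0, 0.105, -1],
  [0.97, 0.86, 0, 0, 0, 0.105, -1],
  [0.97, 0.86, 0, 0, 0, 0.105, -1],
])

```text
t: 2.97
ee_pos: [0.6136, -0.1583, 0.2257]
orientation: [0.0, 0.961, -0.277, -0.001]
wrist_force: [0.0, 0.6, 0.1]
width: 0.0876
gripper_force: 0.0
```

```bash
cat > look.py <<'E'
from h import *
import sys
def look(name,o,rad=.06,bands=((.018,.2),(.045,.2),(.07,.2))):
    s=monitor.sense(); d=cams.get_image('wrist'); P=pts(d,s); save(name,d['img'])
    ee=np.array(s['ee_pos']); T=pose({'mount':np.eye(4)},s)
    print('mount t',np.round(np.array(d['mount'])[:3,3],3),'tool x ang',np.degrees(np.arctan2(T[1,0],T[0,0])).round(2),'ee',ee.round(4))
    near=np.hypot(P[...,0]-o[0],P[...,1]-o[1])<rad
    for a,b in bands:
        m=near&(P[...,2]>a)&(P[...,2]<b); q=P[m]
        if len(q)<8: print(a,b,len(q)); continue
        r=cv2.minAreaRect((q[:,:2]*1000).astype(np.float32)); print(a,b,len(q),np.round(r[0],1),np.round(r[1],1),round(r[2],1),'z',np.median(q[:,2]).round(4))
    return s,d,P
E
python3 - <<'E'
from look import *
s,d,P=look('w1',(.612,-.157))
E
```

```text
mount t [ 0.078  0.001 -0.158] tool x ang -32.13 ee [ 0.6136 -0.1583  0.2257]
0.018 0.2 2639 [ 611.4 -156.7] [64.  70.5] 58.1 z 0.0276
0.045 0.2 1083 [ 611.7 -156.7] [40.  40.3] 57.8 z 0.0621
0.07 0.2 377 [ 612.1 -156.9] [20.4 21.3] 57.7 z 0.0777
```

View pics/w1.png

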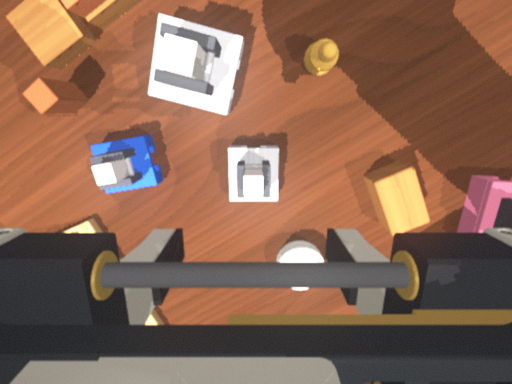

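The wrist view has the clamp square at (253,175), with its jaws facing the fingers, and the position agrees to 2 mm. Descending to grip.

servo_tool([
  [-0.03, 0, 0.4, 0, 0, 0, -1],
  [-0.03, 0, 0.8, 0, 0, 0, -1],
  [-0.03, -0.004, 0.9, 0, 0, 0, -1],
])

```text
t: 3.27
ee_pos: [0.6087, -0.1534, 0.1503]
orientation: [0.0, 0.961, -0.275, -0.003]
wrist_force: [-0.5, -0.5, -1.4]
width: 0.0876
gripper_force: 0.0
```

servo_tool([
  [0, 0, 0.3, 0, 0, 0, -1],
  [0, 0, 0.6, 0, 0, 0, -1],
  [0, 0, 0.8, 0, 0, 0, -1],
])

```text
t: 3.52
ee_pos: [0.6112, -0.1539, 0.0898]
orientation: [0.0, 0.962, -0.275, -0.0]
wrist_force: [-0.3, -0.5, -0.2]
width: 0.0877
gripper_force: 0.0
```

servo_tool([
  [0, 0, 0.25, 0, 0, 0, -1],
  [0, 0, 0.5, 0, 0, 0, -1],
  [0, 0, 0.7, 0, 0, 0, -1],
  [0, 0, 0.7, 0, 0, 0, -1],
])

```text
t: 3.85
ee_pos: [0.6099, -0.1539, 0.0323]
orientation: [0.001, 0.961, -0.275, -0.002]
wrist_force: [-0.5, 0.1, -0.5]
width: 0.0879
gripper_force: 0.0
```

servo_tool([
  [0, 0, 0, 0, 0, 0, 1],
  [0, 0, 0, 0, 0, 0, 1],
  [0, 0, 0, 0, 0, 0, 1],
  [0, 0, 0, 0, 0, 0, 1],
  [0, 0, 0, 0, 0, 0, 1],
  [0, 0, 0, 0, 0, 0, 1],
  [0, 0, 0, 0, 0, 0, 1],
  [0, 0, 0, 0, 0, 0, 1],
], grip_force=35)

```text
t: 4.52
ee_pos: [0.6117, -0.155, 0.0347]
orientation: [0.0, 0.961, -0.275, 0.0]
wrist_force: [-2.8, -3.9, 1.7]
width: 0.0399
gripper_force: 7.7
```

servo_tool([
  [0, 0, 0, 0, 0, 0, 1],
  [0, 0, -0.15, 0, 0, 0, 1],
  [0, 0, -0.4, 0, 0, 0, 1],
  [0, 0, -0.7, 0, 0, 0, 1],
  [0, 0, -1, 0, 0, 0, 1],
])

```text
t: 4.93
ee_pos: [0.6105, -0.1549, 0.1148]
orientation: [0.0, 0.961, -0.275, -0.001]
wrist_force: [0.7, -0.5, -4.3]
width: 0.0393
gripper_force: 35.0
```

servo_tool([
  [-0.1, -0.1, -0.2, 0, 0, 0, 1],
  [-0.3, -0.21, -0.4, 0, 0, 0, 1],
  [-0.6, -0.43, -0.4, 0, 0, 0, 1],
  [-0.89, -0.64, -0.4, 0, 0, 0, 1],
])

```text
t: 5.27
ee_pos: [0.5779, -0.0734, 0.1476]
orientation: [-0.0, 0.961, -0.276, 0.0]
wrist_force: [-0.7, 0.4, -6.1]
width: 0.0396
gripper_force: 35.0
```

servo_tool([
  [-0.3, -0.21, 0, 0, 0, 0, 1],
  [-0.6, -0.43, 0, 0, 0, 0, 1],
  [-0.89, -0.64, 0, 0, 0, 0, 1],
])

```text
t: 5.52
ee_pos: [0.5435, 0.0083, 0.1465]
orientation: [0.0, 0.961, -0.276, -0.001]
wrist_force: [1.0, 0.7, -4.7]
width: 0.0396
gripper_force: 35.0
```

servo_tool([
  [-0.3, -0.21, 0, 0, 0, 0, 1],
  [-0.6, -0.43, 0, 0, 0, 0, 1],
  [-0.89, -0.64, 0, 0, 0, 0, 1],
])

```text
t: 5.77
ee_pos: [0.5103, 0.0894, 0.1466]
orientation: [0.0, 0.961, -0.275, -0.001]
wrist_force: [0.7, 0.8, -5.5]
width: 0.04
gripper_force: 35.0
```

servo_tool([
  [-0.3, -0.21, 0, 0, 0, -0.1, 1],
  [-0.55, -0.4, 0, 0, 0, -0.2, 1],
  [-0.75, -0.55, 0, 0, 0, -0.3, 1],
  [-0.9, -0.64, 0, 0, 0, -0.4, 1],
  [-0.9, -0.64, 0, 0, 0, -0.407, 1],
  [-0.9, -0.64, 0, 0, 0, -0.407, 1],
  [-0.9, -0.64, 0, 0, 0, -0.407, 1],
])

```text
t: 6.35
ee_pos: [0.4774, 0.1696, 0.1466]
orientation: [0.0, 0.998, -0.067, -0.0]
wrist_force: [0.1, 0.1, -5.8]
width: 0.04
gripper_force: 35.0
```

Run:
```python
from look import *
s,d,P=look('w2',(.553,.159),.2,((.009,.045),(.0345,.05),(.0225,.0335)))
print(s['gripper_force'],s['wrist_force'])
ax=None
for nm,h in [('bed_nose',.015),('bed_home',.015),('bed_mouth',.015),('catch',.03)]:
    for r in finder.place_of(nm,d)[:1]: print(nm,round(r['conf'],2),np.round(r['centre']),ray(d,r['centre'],h,s).round(4))
# sections across the bed: web/head edges from height step
a=np.radians(-7.7); C=np.array([.553,.159]); Q=(P[...,:2]-C); bx=Q@[np.cos(a),np.sin(a)]; by=Q@[-np.sin(a),np.cos(a)]
for x in np.arange(-.03,.125,.015):
    m=(abs(bx-x)<.004)&(P[...,2]>.0235)&(P[...,2]<.034)&(abs(by)<.05)
    b=(abs(bx-x)<.004)&(P[...,2]>.009)&(P[...,2]<.05)&(abs(by)<.1)
    if m.sum()>5: print(round(x,3),'head',by[m].min().round(4),by[m].max().round(4),'z',np.median(P[m][:,2]).round(4),'board',by[b].min().round(4),by[b].max().round(4))
```

```text
mount t [ 0.078  0.001 -0.158] tool x ang -7.64 ee [0.4774 0.1696 0.1466]
0.009 0.045 24449 [538.8 160.7] [130.4 220.6] 82.5 z 0.0151
0.0345 0.05 14 [626.7 148.4] [4.6 3.7] 4.2 z 0.035
0.0225 0.0335 4494 [585.7 154.5] [ 30.1 116.3] 82.4 z 0.0289
34.99882936477661 [ 0.1215329   0.10445619 -5.84759577]
bed_nose 0.8 [252. 137.] [0.5293 0.1638 0.015 ]
bed_home 0.92 [256.  23.] [0.6293 0.1465 0.015 ]
bed_mouth 0.66 [252. 187.] [0.4768 0.1706 0.015 ]Traceback (most recent call last):
  File "<stdin>", line 6, in <module>
ValueError: it knows: bed, bed_home, bed_mouth, bed_nose, clamp, clamp_channel, clamp_grip, figure, gouge, ink_jar, seal_box, stone
```

View pics/w2.png

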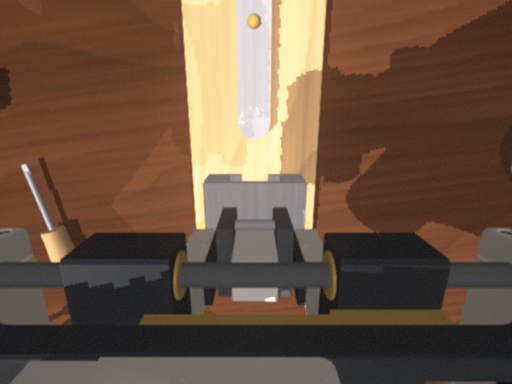

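The picture shows the clamp held square over the bare end of the board: shoe front edge at row 178, nose tip (253,137), catch (254,20). Now measuring how the shoe lies relative to the rail line in the same camera.

```bash
cat > inhand.py <<'E'
from look import *
def inhand(s,P):
    T=pose({'mount':np.eye(4)},s); Q=(P-T[:3,3])@T[:3,:3]
    m=(abs(Q[...,0])<.05)&(abs(Q[...,1])<.045)&(Q[...,2]>-.002)&(Q[...,2]<.016)&(Q[...,0]>.022)
    q=Q[m]; print('shoe n',len(q),'x',np.percentile(q[:,0],[1,99]).round(4),'y',np.percentile(q[:,1],[.5,99.5]).round(4),'z',np.percentile(q[:,2],[5,25,50]).round(4))
    f=[]; 
    for y in np.arange(-.028,.029,.004):
        k=abs(q[:,1]-y)<.002
        if k.sum()>3: f.append((y,q[k][:,0].max()))
    f=np.array(f); p=np.polyfit(f[:,0],f[:,1],1); print('front slope deg',np.degrees(p[0]).round(2),f[:,1].round(4))
    r=(Q[...,0]>.07)&(P[...,2]>.0235)&(P[...,2]<.034)&(abs(Q[...,1])<.05)
    q=Q[r]; L=[]
    for x in np.arange(.08,.2,.008):
        k=abs(q[:,0]-x)<.004
        if k.sum()>20: L.append((x,(np.percentile(q[k][:,1],1)+np.percentile(q[k][:,1],99))/2))
    L=np.array(L); print('rail mid in tool',L.round(4).tolist()); p=np.polyfit(L[:,0],L[:,1],1); print('rail slope deg',np.degrees(p[0]).round(2),'y at tool x=0',p[1].round(4),'nose x',q[:,0].min().round(4),'tcp z',s['ee_pos'][2].round(4),np.round(s['wrist_force'],1))
E
python3 - <<'E'
from inhand import *
s=monitor.sense(); d=cams.get_image('wrist'); inhand(s,pts(d,s))
E
```

```text
shoe n 2470 x [0.0222 0.0356] y [-0.0305  0.0324] z [0.007  0.0076 0.008 ]
front slope deg 0.03 [0.0358 0.0356 0.0356 0.0357 0.0356 0.0355 0.0356 0.0356 0.0357 0.0356
 0.0355 0.0356 0.0357 0.0358 0.0357]
rail mid in tool [[0.08, 0.0002], [0.088, 0.0002], [0.096, 0.0003], [0.104, -0.0002], [0.112, 0.0003], [0.12, 0.0003], [0.128, 0.0003], [0.136, 0.0003], [0.144, 0.0003], [0.152, -0.0001], [0.16, -0.0001], [0.168, 0.0003]]
rail slope deg -0.06 y at tool x=0 0.0003 nose x 0.0708 tcp z 0.1465 [ 0.5  0.6 -5.5]
```

servo_tool([
  [0, 0, 0.3, 0, 0, 0, 1],
  [0, 0, 0.6, 0, 0, 0, 1],
  [0, 0, 0.85, 0, 0, 0, 1],
  [0, 0, 1, 0, 0, 0, 1],
])

```text
t: 6.93
ee_pos: [0.4769, 0.1688, 0.0645]
orientation: [0.001, 0.998, -0.067, -0.001]
wrist_force: [-0.5, -0.9, -5.5]
width: 0.0397
gripper_force: 35.0
```

servo_tool([
  [0, 0, 0.05, 0, 0, 0, 1],
  [0, 0, 0.1, 0, 0, 0, 1],
  [0, 0, 0.15, 0, 0, 0, 1],
  [0, 0, 0.175, 0, 0, 0, 1],
  [0, 0, 0.175, 0, 0, 0, 1],
  [0, 0, 0.175, 0, 0, 0, 1],
])

```text
t: 7.43
ee_pos: [0.4781, 0.1702, 0.0531]
orientation: [-0.0, 0.998, -0.066, 0.0]
wrist_force: [0.2, 0.1, -4.4]
width: 0.0399
gripper_force: 35.0
```

servo_tool([
  [0, 0, 0.012, 0, 0, 0, 1],
  [0, 0, 0.025, 0, 0, 0, 1],
  [0, 0, 0.025, 0, 0, 0, 1],
  [0, 0, 0.025, 0, 0, 0, 1],
])

```text
t: 7.77
ee_pos: [0.4778, 0.17, 0.0507]
orientation: [-0.0, 0.998, -0.066, 0.0]
wrist_force: [0.4, 0.0, -4.9]
width: 0.0397
gripper_force: 35.0
```

servo_tool([
  [0, 0, 0.01, 0, 0, 0, 1],
  [0, 0, 0.01, 0, 0, 0, 1],
  [0, 0, 0.01, 0, 0, 0, 1],
])

```text
t: 8.02
ee_pos: [0.4778, 0.17, 0.0498]
orientation: [0.0, 0.998, -0.066, 0.0]
wrist_force: [-0.7, 0.6, -5.0]
width: 0.0402
gripper_force: 35.0
```

servo_tool([
  [0, 0, 0.01, 0, 0, 0, 1],
  [0, 0, 0.01, 0, 0, 0, 1],
  [0, 0, 0.01, 0, 0, 0, 1],
])

```text
t: 8.27
ee_pos: [0.4778, 0.17, 0.0497]
orientation: [-0.0, 0.998, -0.066, 0.0]
wrist_force: [-3.3, -0.8, 7.0]
width: 0.0401
gripper_force: 35.0
```

Run:
```python
from inhand import *
s=monitor.sense(); d=cams.get_image('wrist'); inhand(s,pts(d,s)); print(np.round(s['torque'],2))
```

```text
shoe n 2456 x [0.0221 0.0356] y [-0.0305  0.0325] z [0.0069 0.0075 0.008 ]
front slope deg -0.02 [0.0356 0.0357 0.0357 0.0357 0.0357 0.0358 0.0356 0.0357 0.0356 0.0357
 0.0356 0.0356 0.0358 0.0356 0.0356]
rail mid in tool [[0.08, 0.001], [0.088, 0.001], [0.096, 0.0012], [0.104, 0.001], [0.112, 0.001], [0.12, 0.0012], [0.128, 0.001], [0.136, 0.0011]]
rail slope deg 0.01 y at tool x=0 0.001 nose x 0.0702 tcp z 0.0497 [-3.3 -0.8  7. ]
[-0.23  1.53 -0.05]
```

Contact is light and the shoe and rail lie in line (0.001 and 0.001). Sliding in gently.

servo_tool([
  [0.06, 0, -0.004, 0, 0, 0, 1],
  [0.12, 0, -0.004, 0, 0, 0, 1],
  [0.18, 0, -0.004, 0, 0, 0, 1],
  [0.24, 0, -0.004, 0, 0, 0, 1],
  [0.3, 0, -0.004, 0, 0, 0, 1],
  [0.3, 0, -0.004, 0, 0, 0, 1],
])

```text
t: 8.82
ee_pos: [0.5029, 0.1669, 0.0497]
orientation: [-0.0, 0.998, -0.066, 0.0]
wrist_force: [-0.2, -2.1, 3.7]
width: 0.0399
gripper_force: 35.0
```

servo_tool([
  [0.06, 0, 0, 0, 0, 0, 1],
  [0.12, 0, 0, 0, 0, 0, 1],
  [0.18, 0, 0, 0, 0, 0, 1],
  [0.24, 0, 0, 0, 0, 0, 1],
  [0.3, 0, 0, 0, 0, 0, 1],
  [0.3, 0, 0, 0, 0, 0, 1],
])

```text
t: 9.32
ee_pos: [0.5264, 0.1637, 0.0497]
orientation: [-0.0, 0.998, -0.066, 0.0]
wrist_force: [-0.5, -0.8, 4.3]
width: 0.0397
gripper_force: 35.0
```

servo_tool([
  [0.08, 0, 0, 0, 0, 0, 1],
  [0.16, 0, 0, 0, 0, 0, 1],
  [0.24, 0, 0, 0, 0, 0, 1],
  [0.32, 0, 0, 0, 0, 0, 1],
  [0.4, 0, 0, 0, 0, 0, 1],
  [0.48, 0, 0, 0, 0, 0, 1],
  [0.5, 0, 0, 0, 0, 0, 1],
  [0.5, 0, 0, 0, 0, 0, 1],
])

```text
t: 9.98
ee_pos: [0.5659, 0.1584, 0.0497]
orientation: [-0.0, 0.998, -0.066, 0.0]
wrist_force: [-2.0, -0.7, 4.9]
width: 0.04
gripper_force: 35.0
```

Run:
```python
from inhand import *
s=monitor.sense(); d=cams.get_image('wrist'); P=pts(d,s); print(np.round(s['torque'],2))
T=pose({'mount':np.eye(4)},s); Q=(P-T[:3,3])@T[:3,:3]
m=(abs(Q[...,1])<.026)&(P[...,2]>.036)&(P[...,2]<.046)&(Q[...,0]>.045); q=Q[m]
print('stop face x',np.percentile(q[:,0],[1,5,50,99]).round(4),len(q),'z',np.percentile(P[m][:,2],[5,50,95]).round(4))
inhand(s,P)
```

```text
[-0.2   0.77  0.05]
stop face x [0.0978 0.098  0.1036 0.1098] 2433 z [0.0395 0.0409 0.0432]
shoe n 2451 x [0.0221 0.0355] y [-0.0305  0.0324] z [0.007  0.0076 0.008 ]
front slope deg 0.02 [0.0357 0.0358 0.0355 0.0357 0.0355 0.0355 0.0355 0.0356 0.0355 0.0355
 0.0356 0.0356 0.0359 0.0358 0.0355]
rail mid in tool [[0.08, 0.001], [0.088, 0.001], [0.096, 0.001]]
rail slope deg -0.22 y at tool x=0 0.0013 nose x 0.0702 tcp z 0.0497 [-2.  -0.7  4.9]
```

The gap from shoe to stop is 62.2 mm, so home is about 61 mm further on, which agrees with the catch-based figure.

servo_tool([
  [0.08, 0, 0, 0, 0, 0, 1],
  [0.16, 0, 0, 0, 0, 0, 1],
  [0.24, 0, 0, 0, 0, 0, 1],
  [0.32, 0, 0, 0, 0, 0, 1],
  [0.4, 0, 0, 0, 0, 0, 1],
  [0.48, 0, 0, 0, 0, 0, 1],
  [0.56, 0, 0, 0, 0, 0, 1],
  [0.64, 0, 0, 0, 0, 0, 1],
  [0.7, 0, 0, 0, 0, 0, 1],
  [0.7, 0, 0, 0, 0, 0, 1],
])

```text
t: 10.87
ee_pos: [0.6229, 0.1512, 0.0499]
orientation: [-0.0, 0.998, -0.066, 0.002]
wrist_force: [4.7, -2.0, -0.7]
width: 0.0396
gripper_force: 35.0
```

servo_tool([
  [0.02, 0, 0, 0, 0, 0, 1],
  [0.04, 0, 0, 0, 0, 0, 1],
  [0.06, 0, 0, 0, 0, 0, 1],
  [0.07, 0, 0, 0, 0, 0, 1],
  [0.07, 0, 0, 0, 0, 0, 1],
  [0.07, 0, 0, 0, 0, 0, 1],
])

```text
t: 11.37
ee_pos: [0.626, 0.1505, 0.0497]
orientation: [-0.0, 0.998, -0.066, 0.0]
wrist_force: [-1.4, 0.6, 6.9]
width: 0.0396
gripper_force: 35.0
```

```bash
cat > gap.py <<'E'
from inhand import *
s=monitor.sense(); d=cams.get_image('wrist'); P=pts(d,s); print(np.round(s['torque'],2),s['wrist_force'].round(1),s['ee_pos'])
T=pose({'mount':np.eye(4)},s); Q=(P-T[:3,3])@T[:3,:3]
m=(abs(Q[...,1])<.022)&(Q[...,0]>.022)&(Q[...,0]<.06)
for x in np.arange(.024,.05,.001):
    k=m&(abs(Q[...,0]-x)<.0005)
    if k.sum()>3: print(round(x,3),np.percentile(P[k][:,2],[10,50,90]).round(4))
import sys; save(sys.argv[1],d['img'])
E
python3 gap.py w3
```

```text
[0.19 0.59 0.04] [-1.4  0.6  6.9] [0.62602013 0.15050198 0.04973857]
0.024 [0.1311 0.1567 0.1618]
0.025 [0.149  0.1553 0.1625]
0.026 [0.1487 0.1596 0.164 ]
0.027 [0.042  0.1331 0.1635]
0.028 [0.0416 0.1329 0.1336]
0.029 [0.0419 0.1326 0.1335]
0.03 [0.0418 0.132  0.1331]
0.031 [0.1268 0.1303 0.1322]
0.032 [0.0416 0.1293 0.1316]
0.033 [0.0408 0.042  0.128 ]
0.034 [0.0287 0.0418 0.043 ]
0.035 [0.0352 0.0401 0.042 ]
0.036 [0.0343 0.0393 0.0421]
0.038 [0.0399 0.0406 0.0412]
0.039 [0.0399 0.0409 0.0418]
0.04 [0.0403 0.041  0.0427]
0.041 [0.0402 0.0412 0.0429]
0.042 [0.0405 0.0415 0.0429]
0.043 [0.0404 0.041  0.0431]
0.044 [0.04   0.0412 0.0431]
0.045 [0.04   0.0412 0.0429]
0.046 [0.0401 0.041  0.043 ]
0.047 [0.0399 0.041  0.0427]
0.048 [0.0402 0.0409 0.0416]
0.049 [0.0165 0.0322 0.0405]
```

servo_tool([
  [0.01, 0, 0, 0, 0, 0, 1],
  [0.01, 0, 0, 0, 0, 0, 1],
  [0.01, 0, 0, 0, 0, 0, 1],
])

```text
t: 11.67
ee_pos: [0.6262, 0.1504, 0.0498]
orientation: [-0.0, 0.998, -0.066, -0.0]
wrist_force: [-4.5, 1.8, 7.3]
width: 0.0398
gripper_force: 35.0
```

servo_tool([
  [0.01, 0, 0, 0, 0, 0, 1],
  [0.01, 0, 0, 0, 0, 0, 1],
  [0.01, 0, 0, 0, 0, 0, 1],
])

```text
t: 11.92
ee_pos: [0.6266, 0.1503, 0.0498]
orientation: [0.0, 0.998, -0.066, -0.001]
wrist_force: [-5.9, 1.0, 8.5]
width: 0.0394
gripper_force: 35.0
```

servo_tool([
  [-0.02, 0, -0.006, 0, 0, 0, 1],
  [-0.02, 0, -0.006, 0, 0, 0, 1],
  [-0.02, 0, -0.006, 0, 0, 0, 1],
])

```text
t: 12.17
ee_pos: [0.6259, 0.1505, 0.0498]
orientation: [-0.0, 0.998, -0.066, -0.0]
wrist_force: [-1.7, 1.3, 2.7]
width: 0.0399
gripper_force: 35.0
```

servo_tool([
  [-0.01, 0, 0, 0, 0, 0, 1],
  [-0.015, 0, 0, 0, 0, 0, 1],
  [-0.015, 0, 0, 0, 0, 0, 1],
])

```text
t: 12.42
ee_pos: [0.6256, 0.1506, 0.0498]
orientation: [-0.0, 0.998, -0.066, 0.001]
wrist_force: [3.5, 1.0, -0.5]
width: 0.0397
gripper_force: 35.0
```

It resists both ways, so the catch is in the notch. Re-centring, releasing and retreating straight up.

servo_tool([
  [0.012, 0, 0, 0, 0, 0, 1],
  [0.012, 0, 0, 0, 0, 0, 1],
  [0.012, 0, 0, 0, 0, 0, -1],
  [0.012, 0, 0, 0, 0, 0, -1],
  [0.012, 0, 0, 0, 0, 0, -1],
  [0.012, 0, 0, 0, 0, 0, -1],
  [0.012, 0, 0, 0, 0, 0, -1],
  [0.012, 0, 0, 0, 0, 0, -1],
  [0.012, 0, 0, 0, 0, 0, -1],
  [0.012, 0, 0, 0, 0, 0, -1],
])

```text
t: 13.25
ee_pos: [0.6258, 0.1503, 0.0497]
orientation: [0.0, 0.998, -0.066, -0.0]
wrist_force: [-0.4, -0.4, 1.5]
width: 0.0858
gripper_force: 0.0
```

servo_tool([
  [0, 0, -0.1, 0, 0, 0, -1],
  [0, 0, -0.3, 0, 0, 0, -1],
  [0, 0, -0.6, 0, 0, 0, -1],
  [0, 0, -1, 0, 0, 0, -1],
  [0, 0, -1, 0, 0, 0, -1],
])

```text
t: 13.67
ee_pos: [0.6293, 0.1515, 0.137]
orientation: [-0.002, 0.998, -0.065, 0.004]
wrist_force: [1.7, 0.1, 0.5]
width: 0.0878
gripper_force: 0.0
```

servo_tool([
  [-0.3, 0, -0.3, 0, 0, 0, -1],
  [-0.6, 0, -0.6, 0, 0, 0, -1],
  [-0.8, 0, -1, 0, 0, 0, -1],
  [-0.8, 0, -1, 0, 0, 0, -1],
  [-0.8, 0, -1, 0, 0, 0, -1],
  [-0.8, 0, -1, 0, 0, 0, -1],
])

```text
t: 14.17
ee_pos: [0.5623, 0.159, 0.2106]
orientation: [-0.001, 0.998, -0.066, 0.001]
wrist_force: [-0.2, 0.0, -0.7]
width: 0.0876
gripper_force: 0.0
```

Run:
```python
from look import *
s,d,P=look('w4',(.6267,.149),.048,((.07,.12),(.06,.12)))
a=np.radians(-7.6); Q=P[...,:2]-[.5524,.1589]; bx=Q@[np.cos(a),np.sin(a)]; by=Q@[-np.sin(a),np.cos(a)]
sh=(abs(by)<.04)&(bx>.02)&(bx<.116)&(P[...,2]>.037)&(P[...,2]<.047)
for x in np.arange(.034,.128,.001):
    k=(abs(bx-x)<.0005)&(abs(by)<.024)&(abs(by)>.012)&(P[...,2]>.01)
    if k.sum() and (x<.042 or x>.106): print(round(x,3),np.percentile(P[k][:,2],[10,50]).round(4),end=';')
q=P[(abs(by)<.05)&(bx>.03)&(bx<.111)&(P[...,2]>.037)&(P[...,2]<.12)]; r=cv2.minAreaRect((q[:,:2]*1000).astype(np.float32)); print(r)
k=(abs(bx-.115)<.003)&(P[...,2]>.037)&(abs(by)<.05); print('stop by',by[k].min(),by[k].max(),'shoe top z',np.median(P[sh&(abs(by)>.022)][:,2]))
```

```text
mount t [ 0.078  0.001 -0.158] tool x ang -7.52 ee [0.5623 0.159  0.2106]
0.07 0.12 1247 [626.  149.4] [39.8 39.3] 82.6 z 0.0778
0.06 0.12 1485 [626.  149.4] [39.8 39.3] 82.6 z 0.0773
0.034 [0.3096 0.3177];0.035 [0.3101 0.3158];0.036 [0.2937 0.3197];0.037 [0.2932 0.294 ];0.038 [0.293  0.2939];0.039 [0.2924 0.2935];0.04 [0.2913 0.2928];0.041 [0.2886 0.2909];0.106 [0.0409 0.0421];0.107 [0.0415 0.0422];0.108 [0.0413 0.0419];0.109 [0.0403 0.041 ];0.111 [0.0245 0.0337];0.112 [0.0399 0.0407];0.113 [0.0404 0.0412];0.114 [0.0403 0.0417];0.115 [0.0398 0.0419];0.116 [0.0408 0.0427];0.117 [0.0402 0.0425];0.118 [0.0399 0.0424];0.119 [0.0404 0.0424];0.12 [0.0401 0.0414];0.121 [0.0401 0.0413];0.122 [0.0403 0.041 ];0.126 [0.0139 0.0151];0.127 [0.0138 0.0148];((625.8728637695312, 149.15768432617188), (64.00321960449219, 70.13634490966797), 82.39640045166016)
stop by -0.027430285046154777 0.027137500281824517 shoe top z 0.04184886411487493
```

View pics/w4.png

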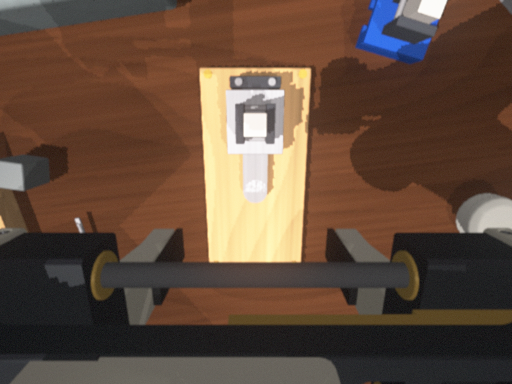

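The picture shows the clamp seated against the stop end at (255,120), nose clear at (255,195). The gap to the stop is about 1.7 mm rather than 1 mm, so I'll regrip lightly and nudge it home without pressing down.

servo_tool([
  [0.3, 0, 0.1, 0, 0, 0, -1],
  [0.6, 0, 0.4, 0, 0, 0, -1],
  [0.8, 0, 0.7, 0, 0, 0, -1],
  [0.8, 0, 1, 0, 0, 0, -1],
  [0.8, 0, 1, 0, 0, 0, -1],
  [0.8, 0, 1, 0, 0, 0, -1],
])

```text
t: 14.72
ee_pos: [0.6248, 0.1493, 0.1273]
orientation: [0.002, 0.998, -0.066, -0.002]
wrist_force: [-0.3, -1.0, 0.6]
width: 0.0877
gripper_force: 0.0
```

servo_tool([
  [0, 0, 0.25, 0, 0, 0, -1],
  [0, 0, 0.5, 0, 0, 0, -1],
  [0, 0, 0.75, 0, 0, 0, -1],
  [0, 0, 0.98, 0, 0, 0, -1],
  [0, 0, 0.98, 0, 0, 0, -1],
  [0, 0, 0.98, 0, 0, 0, -1],
])

```text
t: 15.22
ee_pos: [0.626, 0.1505, 0.0523]
orientation: [0.0, 0.998, -0.065, 0.0]
wrist_force: [0.3, -0.2, 1.7]
width: 0.0877
gripper_force: 0.0
```

servo_tool([
  [0, 0, 0, 0, 0, 0, 1],
  [0, 0, 0, 0, 0, 0, 1],
  [0, 0, 0, 0, 0, 0, 1],
  [0, 0, 0, 0, 0, 0, 1],
  [0, 0, 0, 0, 0, 0, 1],
  [0, 0, 0, 0, 0, 0, 1],
  [0, 0, 0, 0, 0, 0, 1],
  [0, 0, 0, 0, 0, 0, 1],
], grip_force=20)

```text
t: 15.88
ee_pos: [0.6258, 0.1504, 0.0514]
orientation: [-0.0, 0.998, -0.066, 0.0]
wrist_force: [-0.4, 3.2, 2.0]
width: 0.0398
gripper_force: 9.0
```

servo_tool([
  [0.01, 0, 0, 0, 0, 0, 1],
  [0.01, 0, 0, 0, 0, 0, 1],
  [0.01, 0, 0, 0, 0, 0, 1],
])

```text
t: 16.13
ee_pos: [0.6262, 0.1503, 0.0514]
orientation: [0.0, 0.998, -0.066, -0.0]
wrist_force: [-4.0, 1.1, 3.3]
width: 0.0398
gripper_force: 20.0
```

servo_tool([
  [0.01, 0, 0, 0, 0, 0, 1],
  [0.01, 0, 0, 0, 0, 0, 1],
  [0.01, 0, 0, 0, 0, 0, 1],
])

```text
t: 16.38
ee_pos: [0.6271, 0.1501, 0.0514]
orientation: [0.0, 0.998, -0.066, -0.0]
wrist_force: [-4.7, 0.9, 4.8]
width: 0.04
gripper_force: 20.0
```

servo_tool([
  [0.01, 0, 0, 0, 0, 0, 1],
  [0.01, 0, 0, 0, 0, 0, 1],
  [0.01, 0, 0, 0, 0, 0, 1],
])

```text
t: 16.63
ee_pos: [0.6278, 0.1499, 0.0514]
orientation: [0.0, 0.998, -0.066, -0.0]
wrist_force: [-4.9, 0.8, 4.2]
width: 0.0399
gripper_force: 20.0
```

servo_tool([
  [0.01, 0, 0, 0, 0, 0, 1],
  [0.01, 0, 0, 0, 0, 0, 1],
  [0.01, 0, 0, 0, 0, 0, 1],
])

```text
t: 16.88
ee_pos: [0.6279, 0.1499, 0.0514]
orientation: [0.0, 0.998, -0.066, -0.001]
wrist_force: [-8.1, 1.8, 7.7]
width: 0.04
gripper_force: 20.0
```

The stop is felt at x = 0.6279, so home is 0.6269. Backing off 1 mm.

servo_tool([
  [-0.02, 0, 0, 0, 0, 0, 1],
  [-0.02, 0, 0, 0, 0, 0, 1],
  [-0.02, 0, 0, 0, 0, 0, 1],
])

```text
t: 17.13
ee_pos: [0.6275, 0.1502, 0.0514]
orientation: [-0.0, 0.998, -0.066, 0.0]
wrist_force: [-2.6, 0.2, 2.0]
width: 0.0398
gripper_force: 20.0
```

servo_tool([
  [-0.008, 0, 0, 0, 0, 0, 1],
  [-0.008, 0, 0, 0, 0, 0, 1],
  [-0.008, 0, 0, 0, 0, 0, 1],
])

```text
t: 17.38
ee_pos: [0.6274, 0.1502, 0.0514]
orientation: [-0.0, 0.998, -0.066, 0.0]
wrist_force: [2.5, -0.5, -0.4]
width: 0.0399
gripper_force: 20.0
```

servo_tool([
  [-0.007, 0, 0, 0, 0, 0, 1],
  [-0.007, 0, 0, 0, 0, 0, 1],
  [-0.007, 0, 0, 0, 0, 0, 1],
])

```text
t: 17.63
ee_pos: [0.6265, 0.1504, 0.0514]
orientation: [-0.0, 0.998, -0.066, 0.0]
wrist_force: [1.5, -0.2, -0.7]
width: 0.0397
gripper_force: 20.0
```

Within 0.5 mm of home and nearly free of force. Releasing and retreating.

servo_tool([
  [0.003, 0, 0, 0, 0, 0, 1],
  [0.003, 0, 0, 0, 0, 0, 1],
  [0.003, 0, 0, 0, 0, 0, -1],
  [0.003, 0, 0, 0, 0, 0, -1],
  [0.003, 0, 0, 0, 0, 0, -1],
  [0.003, 0, 0, 0, 0, 0, -1],
  [0.003, 0, 0, 0, 0, 0, -1],
  [0.003, 0, 0, 0, 0, 0, -1],
  [0.003, 0, 0, 0, 0, 0, -1],
  [0.003, 0, 0, 0, 0, 0, -1],
])

```text
t: 18.47
ee_pos: [0.6265, 0.1503, 0.0514]
orientation: [-0.0, 0.998, -0.066, -0.0]
wrist_force: [-0.1, 0.7, -0.2]
width: 0.0852
gripper_force: 0.0
```

servo_tool([
  [0, 0, -0.1, 0, 0, 0, -1],
  [0, 0, -0.3, 0, 0, 0, -1],
  [0, 0, -0.6, 0, 0, 0, -1],
  [0, 0, -1, 0, 0, 0, -1],
  [0, 0, -1, 0, 0, 0, -1],
])

```text
t: 18.88
ee_pos: [0.6299, 0.1514, 0.1386]
orientation: [-0.002, 0.998, -0.065, 0.004]
wrist_force: [1.2, 0.2, 0.9]
width: 0.0877
gripper_force: 0.0
```

servo_tool([
  [-0.3, 0, -0.3, 0, 0, 0, -1],
  [-0.6, 0, -0.6, 0, 0, 0, -1],
  [-0.8, 0, -1, 0, 0, 0, -1],
  [-0.8, 0, -1, 0, 0, 0, -1],
  [-0.8, 0, -1, 0, 0, 0, -1],
  [-0.8, 0, -1, 0, 0, 0, -1],
])

```text
t: 19.38
ee_pos: [0.5629, 0.1589, 0.2122]
orientation: [-0.001, 0.998, -0.066, 0.001]
wrist_force: [-0.5, 0.6, -0.4]
width: 0.0873
gripper_force: 0.0
```

Run:
```python
from look import *
s,d,P=look('w5',(.6267,.149),.048,((.07,.12),(.06,.12)))
a=np.radians(-7.6); Q=P[...,:2]-[.5524,.1589]; bx=Q@[np.cos(a),np.sin(a)]; by=Q@[-np.sin(a),np.cos(a)]
q=P[(abs(by)<.05)&(bx>.03)&(bx<.1112)&(P[...,2]>.037)&(P[...,2]<.12)]; print(cv2.minAreaRect((q[:,:2]*1000).astype(np.float32)))
print('shoe top',np.median(P[(abs(by)>.022)&(abs(by)<.03)&(bx>.05)&(bx<.1)&(P[...,2]<.1)][:,2]))
```

```text
mount t [ 0.078  0.001 -0.158] tool x ang -7.53 ee [0.5629 0.1589 0.2122]
0.07 0.12 1247 [626.5 149.3] [40.  39.5] 82.7 z 0.0777
0.06 0.12 1487 [626.5 149.3] [40.  39.5] 82.7 z 0.0772
((627.036376953125, 149.05523681640625), (64.00238037109375, 69.25982666015625), 82.3892822265625)
shoe top 0.04189463499637519
```

The clamp is at (0.6265, 0.149), home to within 0.5 mm, flat at the right height and square. Handing in.

```bash
python3 -c "
from rig import bot
print(bot.hand_in())"
```

```text
the job is handed in; nothing more can be done
None
```

The small silver clamp is on the rail, within about 0.5 mm of home and square, released at about 19 s and handed in; the spring catch should be in its notch, but that is inferred from the clamp's position and felt resistance, not seen directly, and nothing else on the table was touched.

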